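# Seat a tube block under the mixer's retaining block

## Robot

A 6-joint arm with a two-finger parallel gripper is mounted at the origin on a cart in front of the work surface, level with it; the furniture and walls round the work are solid. World frame = base frame: x ahead of the robot, y to its left, z up, the work surface at z = 0. Lengths are in m, angles in rad, forces in N, time in s.
With the tool pointing down it reaches from about 0.4 to 0.825 m from the base axis. Payload 7 kg.
Tool frame: the origin (TCP) lies at the very end of the fingers, on their centre line; the grasp point (between the pads) lies 19 mm behind it (arm.grip_point_offset is the distance from the TCP to the grasp point, in m); z points along the fingers, y is the line along which they close (so a half turn about z gives the same grasp; the last joint's range is limited). The gripper opens to 88 mm and grips with 3 to 60 N. Pads are 19 mm wide; open, the fingers measure 130 mm over their backs; the gripper's body (78 mm by 193 mm) begins 47 mm behind the grasp point.
Start: joints at [-0.815, 0.359, 0.012, 0, -1.224, -0.288], TCP at [0.304, -0.602, 0.191] pointing down, gripper open.
Joint ranges: [-3.07, 3.07], [-1.43, 2.12], [-1.02, 1.25], [-3.03, 1.67], [-3.05, -0], [-3.03, 3.03]. Speed limits (rad/s): [2.39, 2.39, 3.01, 3.14, 3.14, 3.14].

## Interface

Orientations are given as [roll, pitch, yaw] about the fixed x, y, z axes, in that order (R = Rz(yaw) Ry(pitch) Rx(roll)).
In Python, from station import arm, cams gives the robot as it stands.
- The arm moves only by the shell command python3 -m handwheel 'ROWS' [FORCE]. ROWS is JSON, a list that holds one entry, the list of rows, each a list of 7 numbers: the shift along the tool's x, y, z normalised to -1 to 1, where 1 is 0.08 m, then the turn, a rotation vector about the tool's x, y, z normalised to -1 to 1, where 1 is 0.5 rad, then the closure in counts, from 0 (fully open) to 255 (shut). In form: [[[x, y, z, wx, wy, wz, hand], ...]]. A call has 1 to 5 rows; each row is the pose to reach, as a shift and turn from the pose commanded when the call began, along the tool's axes at that moment; what a row does not reach only later rows make up. A row lasts 1/8 s, in which the tool goes at most 62.5 mm and 10.7 degrees, less where a joint would pass 70% of its speed; a pose out of reach is approached as far as the arm can. A call with a number of a shift or a turn outside -1 to 1 is refused whole. A call with a gripper value outside its range is refused whole. The fingers move at their own pace and stop on an object; FORCE is the grip in N (left out, the last holds). Time passes only in rows, so rows that repeat a pose let the fingers close. It gives the time, the measured TCP pose, the force, the opening and the grip force at its end, in the units of the state.
- arm.get_state(): the state, without advancing time (a new reading comes with each control period).
- cams.grab_frame(name): name is "side" or "top"; returns the picture (420x560x3 uint8, blue, green, red); there is no depth.
- cams.camera_info(name): a dict with "camera_matrix" (3x3 intrinsics, pixels), "R" (3x3) and "t" (3): a world point X has camera coordinates R X + t. Camera axes: x right, y down, z forward; pixel columns grow to the right and rows downward; lengths in m; the calibration is good to about 2 mm. A picture is of the moment at which its call begins. camera_info takes no time and is no camera call.
- arm.job_done(): hands the job in; it is judged then, once.
The state is a dict: "t": time; "q": joint angles; "qd": joint speeds; "joint_efforts": joint torques, N m; "eef_pos": TCP position; "ee_rot": TCP orientation; "force": force on the tool from outside, world axes, zero at the start; "moment": the same for the moment, N m; "width": finger opening in m; "gripper_force": force on a finger pad.
Only numpy, scipy, OpenCV 4.12 (cv2) and the standard library are available. Lean on these libraries where they do the work, as an engineer would, in place of code of your own. Each camera call takes 0.05 s, during which the arm holds its last target. There are 200 camera calls.

## Task

Load the loose aluminium tube block into the mixer dock: set it down in the dock's open lane with its tongue towards the blue retaining block, then slide it gently along the bed, never forcing it, until its tongue is fully home under the overhang, touching the hidden stop. With the block home, swing the keeper with the red pin fully closed behind it, let go, and leave everything else on the worktop alone.

Things in the scene. Friction and masses are not known exactly. Their poses are not given: they have to be found in the camera images.
- tube_block: Loose aluminium tube block, 0.3 kg. Foot 40 (x) x 94 (y) x 8 (z) mm; on it a body 40 (x) x 58 (y) mm, 48 high in all, with eight dark wells on top, at y = -47 to +11 mm; the bare tongue (8 thick) is y = +11 to +47. Origin: centre of the underside; +y along the tongue. Grip it across its 40 mm width (along x). Starts upright on the worktop.
- block_nose (a point): Middle of the front end of the block's tongue, at its underside: (0, 47, 0) mm in the block's frame.
- dock: Fixed mixer dock: white housing 124 (x) x 250 (y) mm, aluminium bed with its top at z = 30 mm. Origin: centre of its underside; the block slides along the dock's +y. Open lane at y = -115 to 0. Guide rails 43 mm apart, 10 mm high over the bed, run from y = 0 to 96; from y = 0 back to -24 their lead-ins flare at 30 degrees to some 68 mm apart.
- dock_stop (a point): Nominal place of the stop, on the centre line at bed level, (0, 72, 30) mm in the dock's frame. The stop hides under the blue overhang (dock y = 48 to 96, underside 10 mm above the bed, top at z = 52) and is adjustable: its rigid face lies up to 9 mm before or behind this point, another place each time, so home is where the nose meets it (block's rear face at dock y = -31 to -13 mm).
- dock_toe (a point): Tip of the sprung steel toe (16 mm dia, black cap up to z = 63 mm), (0, 58, 36) mm in the dock's frame, hanging 4 mm below the overhang. The tongue lifts it 2 mm against 2 to 3.5 N: the push rises to some 5 to 12 N 9 to 29 mm before the stop (not yet home!) and stays a few N; then the hard stop. The toe holds the block where it is left.
- seat_pin (a joint): Small sprung pin in the middle of the stop face (m): 0 = free, standing 4 mm out of the face; 0.004 = pressed flush, the nose flat on the stop. Needs under 1 N. Hidden under the overhang. Pressing the block on the bed or the stop with more than about 25 N counts as forcing it.
- dock_lane (a point): Point on the bed in the open lane, on the centre line, (0, -57, 30) mm in the dock's frame: with the block's origin here the tongue's tip lies between the flared lead-ins and is not yet under the overhang.
- keeper (a joint): Angle of the steel keeper bar (rad). 0 = closed: bar along the dock's +x across the lane, its face at dock y = -34 mm, 3 to 21 mm behind a block that is home. Grows as it opens (clockwise from above); starts at 1.6 to 2.0, end stops 0 and 2.2. Stiff pivot (0.04 N m), stays where it is left. Bar from z = 42 to 50 mm.
- keeper_hinge (a point): Keeper's upright pivot axis, (-52, -40, 42) mm in the dock's frame.
- keeper_pin (a point): On the axis of the keeper's red upright pin (12 mm dia, z = 50 to 82 mm; this point at z = 68), 63.6 mm from the pivot axis. With the keeper closed it is at (10, -54, 68) mm in the dock's frame.
- tip_box_blue: Bystander: blue pipette-tip box, 91x122x82 mm; origin at the centre of its underside. Leave alone.
- media_bottle_3: Bystander: small clear bottle with blue cap, 56 dia x 104 mm; origin at the centre of its underside. Leave alone.
- vial_2: Bystander: white vial with green cap, 22 dia x 54 mm; origin at the centre of its underside. Leave alone.
- tape_roll_2: Bystander: yellow tape roll, 52 dia x 13 mm; origin at the centre of its underside. Leave alone.
- marker_1: Bystander: black marker pen, lying down, 12x133x14 mm; origin at the centre of its underside. Leave alone.
- tube_rack_micro: Bystander: yellow rack of small tubes, 68x128x47 mm; origin at the centre of its underside. Leave alone.
- timer: Bystander: white square bench timer, 66x66x17 mm; origin at the centre of its underside. Leave alone.

How it is judged:
By the outcome, as a careful person would: the job done as asked, in the order asked, and still so for the second after the job is handed in, with the robot touching nothing.
It also fails if it takes over 72 s, if anything falls off the work surface, if the arm or the gripper's body presses on something with over 40 N, if the wrist force passes 120 N, or if a joint passes its speed limit or range.

## Working session

There is one attempt and no reset: what is moved stays moved. The work goes in short steps, Python scripts to look and compute and a shell command to move; the robot and the scene stay as the last step left them, time stands still between calls to the robot, and variables do not carry over. Pictures are saved under pics/ and viewed, at most 10 in all, crops included, and the job is handed in when it is done.

```bash
mkdir -p pics; ls
python3 - <<'E'
from station import arm,cams
import cv2,numpy as np
s=arm.get_state();print({k:np.round(v,3) for k,v in s.items()})
for n in("side","top"):
    cv2.imwrite(f"pics/{n}0.png",cams.grab_frame(n));c=cams.camera_info(n);print(n,np.round(c["camera_matrix"],1).tolist(),(-np.array(c["R"]).T@c["t"]).round(3),np.round(c["R"],2).tolist())
E
```

```text
pics
{'t': np.float64(0.0), 'q': array([-0.815,  0.359,  0.011, -0.   , -1.224, -0.288]), 'qd': array([ 0.   ,  0.001, -0.001, -0.001, -0.002, -0.   ]), 'joint_efforts': array([-1.0000e-03, -5.8272e+01,  2.9306e+01,  6.9970e+00,  7.0000e-03,
       -0.0000e+00]), 'eef_pos': array([ 0.304, -0.602,  0.19 ]), 'ee_rot': array([ 3.14 , -0.   , -2.674]), 'force': array([ 0.432, -0.414,  0.158]), 'moment': array([ 0.   , -0.027,  0.001]), 'gripper_force': np.float64(0.0), 'width': np.float64(0.087)}
side [[506.0, 0.0, 279.4], [0.0, 506.0, 213.4], [0.0, 0.0, 1.0]] [-0.825 -0.245  1.133] [[0.21, -0.98, -0.01], [-0.59, -0.12, -0.8], [0.78, 0.17, -0.61]]
top [[409.7, 0.0, 281.7], [0.0, 409.7, 212.9], [0.0, 0.0, 1.0]] [0.444 0.032 1.368] [[0.01, -1.0, -0.0], [-1.0, -0.01, -0.08], [0.08, 0.0, -1.0]]
```

View pics/side0.png

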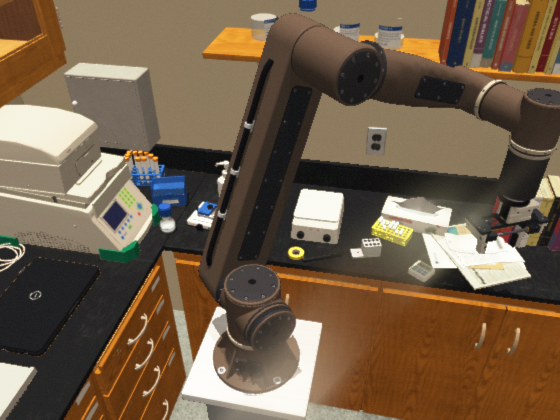

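View pics/top0.png

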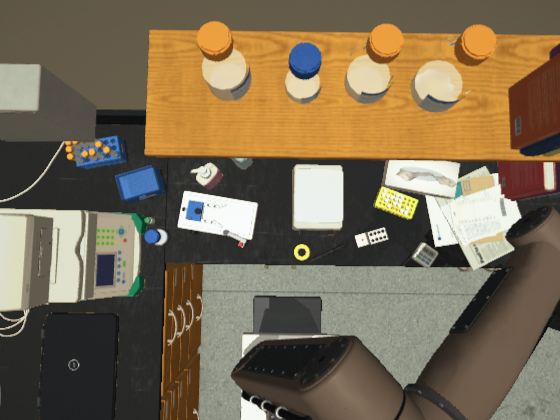

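The side view shows the block at about (367,248). In the top view the dock (white) is at about (217,215) with its blue overhang at (195,211), and the block is at about (371,237), tongue to the left. I'll zoom in on both.

Run:
```python
import cv2,numpy as np
t=cv2.imread("pics/top0.png");s=cv2.imread("pics/side0.png")
f=lambda im,x,y,w,h,k:cv2.resize(im[y:y+h,x:x+w],None,fx=k,fy=k,interpolation=cv2.INTER_CUBIC)
a=f(t,170,180,100,75,4);b=f(t,345,220,50,37,8);b=b[:296];c=f(s,340,225,50,37,8);d=f(s,180,190,50,37,8)
o=np.zeros((600,800,3),np.uint8);o[:300,:400]=a;o[:296,400:]=b;o[300:596,:400]=c;o[300:596,400:]=d
cv2.imwrite("pics/crop1.png",o)
```

```text
(no output)
```

View pics/crop1.png

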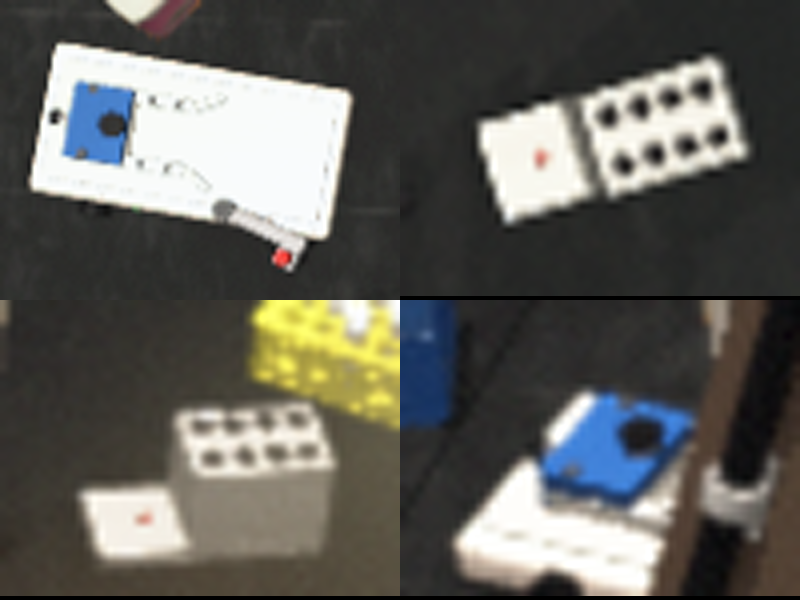

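The top crop shows the dock rotated about 10°, with the keeper's red pin open at about crop (283,258). The block's tongue points left and slightly down. Next I measure both.

```bash
cat > h.py <<'E'
from station import arm,cams
import cv2,numpy as np
class C: pass
def cam(n):
    c=cams.camera_info(n);return np.array(c["camera_matrix"]),np.array(c["R"]),np.array(c["t"])
def ray(n,p):
    K,R,t=cam(n);d=R.T@np.linalg.solve(K,[p[0],p[1],1.]);return -R.T@t,d
def plane(n,p,z):
    o,d=ray(n,p);return o+d*(z-o[2])/d[2]
def tri(p,q): # top p, side q -> point, gap
    a,u=ray("top",p);b,v=ray("side",q);s=np.linalg.lstsq(np.c_[u,-v],b-a,rcond=None)[0]
    x,y=a+u*s[0],b+v*s[1];return (x+y)/2,np.linalg.norm(x-y)
def blobs(im,box,f,k=4,amin=6):
    x,y,w,h=box;c=cv2.resize(im[y:y+h,x:x+w],None,fx=k,fy=k,interpolation=cv2.INTER_CUBIC)
    m=f(c.astype(int)).astype(np.uint8)
    r=[]
    for q in cv2.findContours(m,cv2.RETR_LIST,cv2.CHAIN_APPROX_NONE)[0]:
        a=cv2.contourArea(q)/k/k
        if a>=amin:
            g=(q[:,0]+.5)/k+[x-.5,y-.5]; M=cv2.moments(q);r.append((a,np.array([M["m10"],M["m01"]])/M["m00"]/k+[x-.5+.5/k,y-.5+.5/k],g.astype(np.float32)))
    return sorted(r,key=lambda b:-b[0])
def togo(target,yaw): # rows' units from commanded(measured) pose
    s=arm.get_state();y=s["ee_rot"][2];d=np.array(target)-s["eef_pos"]
    dy=(yaw-y+np.pi)%(2*np.pi)-np.pi
    print("mm to go",(d*1e3).round(1),"units",np.round([d@[np.cos(y),np.sin(y),0]/.08,d@[np.sin(y),-np.cos(y),0]/.08,-d[2]/.08],3),"wz",round(-dy/.5,3))
E
python3 - <<'E'
from h import *
t=cv2.imread("pics/top0.png");s=cv2.imread("pics/side0.png")
dark=lambda c:(c.max(2)<110)
wt=[b for b in blobs(t,(362,222,38,30),lambda c:(c.max(2)<120),8,1) ]
for b in wt: print("wt",round(b[0],1),b[1].round(2))
for b in blobs(s,(358,235,27,14),lambda c:(c.max(2)<90),8,1): print("ws",round(b[0],1),b[1].round(2))
for n,im,bx in(("top",t,(350,222,45,30)),("side",s,(345,230,45,35))):
  for b in blobs(im,bx,lambda c:(c.min(2)>140),8,15): print(n,"white",round(b[0]),b[1].round(2),cv2.boxPoints(cv2.minAreaRect(b[2])).round(1).tolist())
D=blobs(t,(172,184,92,66),lambda c:(c.min(2)>150),4,50)[0]
r=cv2.boxPoints(cv2.minAreaRect(D[2]))
print("dock px",r.round(1).tolist());w=np.array([plane("top",p,.03) for p in r]);print(w.round(4).tolist(),np.linalg.norm(np.roll(w,1,0)-w,axis=1).round(4))
B=blobs(t,(180,195,30,30),lambda c:((c[...,0]-c[...,2])>70),8,20)[0]
r=cv2.boxPoints(cv2.minAreaRect(B[2]));w=np.array([plane("top",p,.052) for p in r]);print("blue",w.round(4).tolist(),np.linalg.norm(np.roll(w,1,0)-w,axis=1).round(4))
K=blobs(t,(190,203,14,14),lambda c:(c.max(2)<100),8,3)[0];print("cap",K[0],plane("top",K[1],.063))
P=blobs(t,(230,235,20,16),lambda c:(c[...,2]-c[...,1]>80),8,3)[0];print("pin",P[0],plane("top",P[1],.082))
H=blobs(t,(218,226,14,12),lambda c:(c.max(2)<150),8,3);print("hinge",[(h[0],plane("top",h[1],.05)) for h in H[:2]])
E
```

```text
wt 1056.8 [381.64 236.29]
wt 248.2 [377.26 235.36]
wt 4.3 [382.26 230.65]
wt 3.9 [374.54 232.93]
wt 3.9 [380.4  237.75]
wt 3.9 [376.39 238.81]
wt 3.8 [370.56 234.06]
wt 3.7 [378.35 231.8 ]
wt 3.6 [384.28 236.62]
wt 3.5 [372.52 240.14]
ws 75.8 [362.89 238.38]
ws 10.7 [382.18 240.93]
ws 1.7 [382.76 247.72]
top white 226 [377.29 235.33] [[366.5, 231.6999969482422], [384.20001220703125, 226.3000030517578], [388.0, 238.89999389648438], [370.3999938964844, 244.3000030517578]]
top white 138 [361.2  239.66] [[353.79998779296875, 235.1999969482422], [365.0, 231.8000030517578], [368.70001220703125, 244.10000610351562], [357.5, 247.5]]
side white 135 [371.26 242.54] [[361.5, 238.39999389648438], [380.70001220703125, 237.3000030517578], [381.29998779296875, 246.1999969482422], [362.0, 247.39999389648438]]
side white 95 [356.46 252.39] [[349.79998779296875, 248.39999389648438], [362.8999938964844, 247.6999969482422], [363.3999938964844, 256.5], [350.20001220703125, 257.20001220703125]]
dock px [[175.5, 233.39999389648438], [183.10000610351562, 189.5], [257.70001220703125, 202.5], [250.10000610351562, 246.39999389648438]]
[[0.4745, 0.3794, 0.03], [0.619, 0.3592, 0.03], [0.5795, 0.113, 0.03], [0.4357, 0.1352, 0.03]] [0.2473 0.1459 0.2493 0.1455]
blue [[0.5228, 0.3447, 0.052], [0.5833, 0.3358, 0.052], [0.5755, 0.2886, 0.052], [0.5151, 0.2976, 0.052]] [0.0477 0.0611 0.0479 0.0611]
cap 28.6796875 [0.54688152 0.30176745 0.063     ]
pin 12.34375 [0.44298858 0.16285812 0.082     ]
hinge [(53.609375, array([0.47204016, 0.21757871, 0.05      ]))]
```

Run:
```python
from h import *
print("top face",tri((377.29,235.33),(371.26,242.54)),"tongue",tri((361.2,239.66),(356.46,252.39)))
W=np.array([[382.26,230.65],[374.54,232.93],[380.4,237.75],[376.39,238.81],[370.56,234.06],[378.35,231.8],[384.28,236.62],[372.52,240.14]])
w=np.array([plane("top",p,.048) for p in W]);c=w.mean(0);u=np.linalg.svd(w-c)[2][0];u*=np.sign(u[1])
T=np.array([plane("top",p,.008) for p in [(353.8,235.2),(365,231.8),(368.7,244.1),(357.5,247.5)]])
print("wells",c,u,"ang deg from +y (x/y)",np.degrees(np.arctan2(u[0],u[1])));print("tongue",T.round(4).tolist(),T.mean(0))
E1=lambda a,b:np.degrees(np.arctan2(*(T[a]-T[b])[:2]));print(E1(0,1),E1(3,2))
v=T.mean(0)-c;print(np.degrees(np.arctan2(v[0],v[1])),np.hypot(v[0],v[1]))
yaw=-np.pi/2-np.arctan2(u[0],u[1]);print("yaw",yaw);togo([c[0],c[1],.15],yaw)
```

```text
top face (array([ 0.47682104, -0.2746027 ,  0.04370081]), np.float64(0.00209341454650703)) tongue (array([ 0.46271403, -0.23039496,  0.00476554]), np.float64(0.0017080222522854094))
wells [ 0.47686117 -0.27505747  0.048     ] [-0.27784255  0.96062663  0.        ] ang deg from +y (x/y) -16.131483609587306
tongue [[0.4772, -0.2061, 0.008], [0.489, -0.2433, 0.008], [0.4485, -0.2554, 0.008], [0.4368, -0.2184, 0.008]] [ 0.46288385 -0.23079009  0.008     ]
-17.600053598667316 -17.561184322506158
-17.523381363220768 0.04642162152576505
yaw -1.2892488245760987
mm to go [172.8 327.  -39.9] units [-3.77   2.675  0.499] wz -2.769
```

```bash
python3 -m handwheel '[[[-0.47,0.33,0,0,0,0,0],[-0.94,0.67,0,0,0,0,0],[-0.94,0.67,0,0,0,0,0]]]' 20
python3 -m handwheel '[[[-0.47,0.33,0,0,0,0,0],[-0.94,0.67,0,0,0,0,0],[-0.94,0.67,0,0,0,0,0]]]'
python3 -m handwheel '[[[-0.47,0.33,0,0,0,0,0],[-0.94,0.67,0,0,0,0,0],[-0.94,0.67,0,0,0,0,0]]]'
python3 -m handwheel '[[[-0.47,0.33,0,0,0,0,0],[-0.94,0.67,0,0,0,0,0],[-0.94,0.67,0,0,0,0,0]]]'
python3 -m handwheel '[[[0,0,0,0,0,-0.35,0],[0,0,0,0,0,-0.7,0],[0,0,0,0,0,-0.95,0],[0,0,0,0,0,-0.95,0]]]'
python3 -m handwheel '[[[0,0,0,0,0,-0.35,0],[0,0,0,0,0,-0.7,0],[0,0,0,0,0,-0.95,0],[0,0,0,0,0,-0.95,0]]]'
python3 -m handwheel '[[[0,0,0,0,0,-0.35,0],[0,0,0,0,0,-0.7,0],[0,0,0,0,0,-0.9,0],[0,0,0,0,0,-0.9,0]]]'
python3 - <<'E'
from h import *
togo([.4769,-.2751,.1],-1.271);print(arm.get_state()["ee_rot"])
cv2.imwrite("pics/t1.png",cams.grab_frame("top"));cv2.imwrite("pics/s1.png",cams.grab_frame("side"))
E
```

```text
t: 0.48
eef_pos: [0.3484, -0.5184, 0.1909]
ee_rot: [3.141, 0.0, -2.671]
force: [0.8, -0.9, -0.2]
width: 0.0877
gripper_force: 0.0
t: 0.85
eef_pos: [0.3912, -0.4373, 0.1909]
ee_rot: [3.142, 0.0, -2.671]
force: [0.5, -0.5, 1.3]
width: 0.0878
gripper_force: 0.0
t: 1.23
eef_pos: [0.4341, -0.3561, 0.1907]
ee_rot: [3.142, 0.0, -2.671]
force: [-0.3, -0.1, 0.1]
width: 0.0876
gripper_force: 0.0
t: 1.6
eef_pos: [0.477, -0.2748, 0.1907]
ee_rot: [3.142, -0.0, -2.672]
force: [-0.4, 0.2, -0.1]
width: 0.0871
gripper_force: 0.0
t: 2.1
eef_pos: [0.4756, -0.2769, 0.1906]
ee_rot: [3.141, -0.0, -2.201]
force: [-0.5, -0.2, -0.9]
width: 0.0874
gripper_force: 0.0
t: 2.6
eef_pos: [0.4758, -0.2762, 0.1906]
ee_rot: [3.141, -0.0, -1.728]
force: [-0.8, -0.2, 0.3]
width: 0.0879
gripper_force: 0.0
t: 3.1
eef_pos: [0.4759, -0.2759, 0.1907]
ee_rot: [3.141, 0.0, -1.279]
force: [-0.4, -0.5, -0.1]
width: 0.0878
gripper_force: 0.0
mm to go [  1.    0.8 -90.7] units [-0.006 -0.014  1.134] wz -0.016
[ 3.14139030e+00  5.76282421e-05 -1.27890554e+00]
```

```bash
python3 -m handwheel '[[[0,-0.01,0.5,0,0,-0.016,70],[0,-0.01,1,0,0,-0.016,70],[0,-0.01,1,0,0,-0.016,70]]]'
python3 -m handwheel '[[[0,0,0.4,0,0,0,70],[0,0,0.75,0,0,0,70],[0,0,0.75,0,0,0,70]]]'
python3 - <<'E'
from h import *
togo([.4769,-.2751,.016],-1.271)
t=cams.grab_frame("top");s=cams.grab_frame("side")
f=lambda im,x,y,w,h,k:cv2.resize(im[y:y+h,x:x+w],None,fx=k,fy=k,interpolation=cv2.INTER_CUBIC)
cv2.imwrite("pics/c2.png",np.hstack([f(t,330,190,80,75,5),f(s,330,210,80,75,5)]))
E
```

```text
t: 3.58
eef_pos: [0.4746, -0.2747, 0.1082]
ee_rot: [3.136, 0.003, -1.269]
force: [0.5, -0.5, 1.4]
width: 0.0652
gripper_force: 0.0
t: 3.95
eef_pos: [0.4765, -0.2753, 0.0508]
ee_rot: [3.14, 0.001, -1.267]
force: [0.1, 0.3, 0.9]
width: 0.0637
gripper_force: 0.0
mm to go [  0.4   0.2 -34.8] units [-0.001 -0.005  0.434] wz 0.008
```

View pics/c2.png

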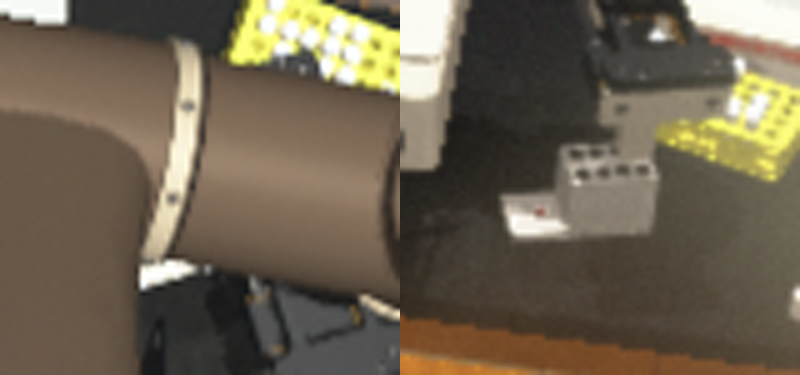

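The side crop shows the block with a finger behind and right of it at about (635,130). The top view is hidden by the arm. I'll check the tip projection.

Run:
```python
from h import *
K,R,t=cam("side");s=arm.get_state();y=s["ee_rot"][2];p=s["eef_pos"]
pr=lambda X:(lambda q:((q[:2]/q[2]-[330,210]+.5)*5+[400,0]).round())(K@(R@X+t))
ty=np.array([np.sin(y),-np.cos(y),0])
for n,o in(("tcp",0),("far",.032),("near",-.032),("farback",.065),("nearback",-.065)): print(n,pr(p+ty*o),pr(p+ty*o+[0,0,.06]))
print("ty",ty)
```

```text
tcp [614. 154.] [623.  82.]
far [626. 185.] [636. 114.]
near [602. 123.] [611.  52.]
farback [638. 219.] [649. 147.]
nearback [590.  92.] [599.  21.]
ty [-0.95395347 -0.29995464  0.        ]
```

Run:
```python
from h import *
s=cams.grab_frame("side");K,R,t=cam("side");st=arm.get_state();y=st["ee_rot"][2];p=st["eef_pos"];print(p,st["width"])
im=cv2.resize(s[190:265,330:430],None,fx=8,fy=8,interpolation=cv2.INTER_CUBIC)
ty=np.array([np.sin(y),-np.cos(y),0])
for o,c in((0,(0,255,0)),(.032,(0,0,255)),(-.032,(255,0,0))):
    q=K@(R@(p+ty*o)+t);q=((q[:2]/q[2]-[330,190]+.5)*8).astype(int);cv2.circle(im,tuple(int(a) for a in q),4,c,-1)
cv2.imwrite("pics/c3.png",im)
```

```text
[ 0.478371  -0.2757558  0.0528178] 0.06399030506034481
```

View pics/c3.png

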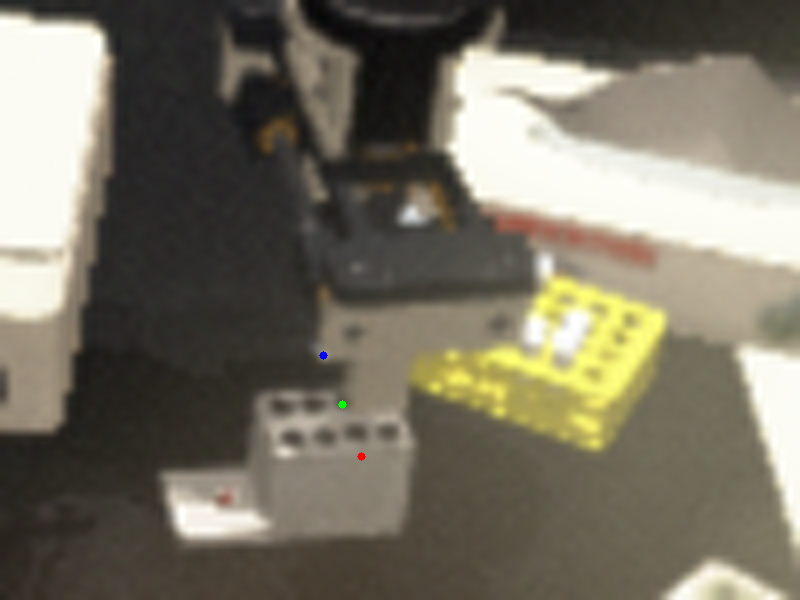

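The finger at about (380,400) looks some 20 mm higher than the reported TCP predicts (red dot at (361,457)). I'll compare with the saved start and pre-descent views.

Run:
```python
from h import *
K,R,t=cam("side")
def mk(f,x0,y0,p,y):
    im=cv2.resize(cv2.imread(f)[y0:y0+100,x0:x0+66],None,fx=6,fy=6,interpolation=cv2.INTER_CUBIC)
    ty=np.array([np.sin(y),-np.cos(y),0])
    for o,c in((0,(0,255,0)),(.044,(0,0,255)),(-.044,(255,0,0))):
      for dz in (0,.066):
        q=K@(R@(np.array(p)+ty*o+[0,0,dz])+t);q=((q[:2]/q[2]-[x0,y0]+.5)*6).astype(int);cv2.circle(im,tuple(int(a) for a in q),4,c,-1)
    return im
cv2.imwrite("pics/c4.png",np.hstack([mk("pics/side0.png",470,170,[.304,-.602,.19],-2.674),mk("pics/s1.png",340,150,[.4759,-.2759,.1907],-1.279)]))
```

```text
(no output)
```

View pics/c4.png

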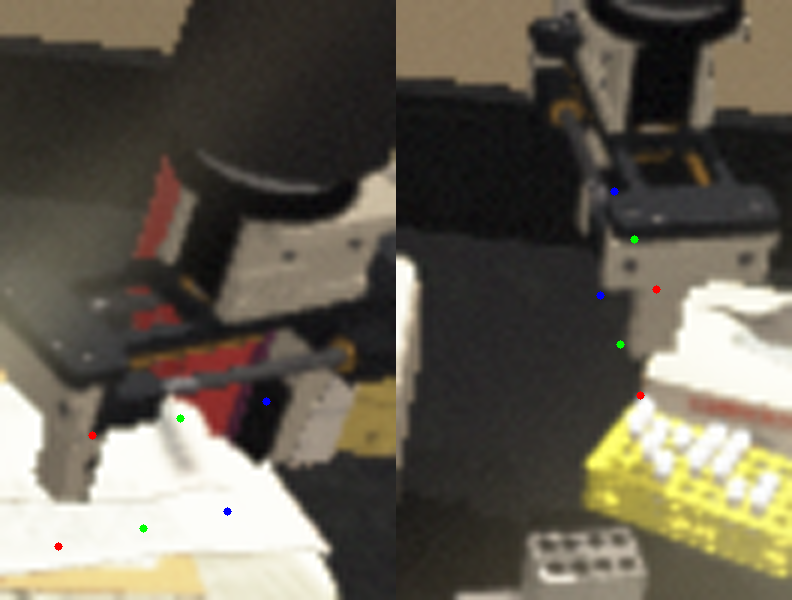

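In both views the fingers sit about 25 mm higher in the picture than the reported TCP predicts. At the start pose the visible tip is at (65,500) against a prediction of (58,546). I'll descend in small steps while watching the force, to feel which way the offset lies.

```bash
for i in 1; do python3 -m handwheel '[[[0,0,0.02,0,0,0,70],[0,0,0.04,0,0,0,70]]]'; done | grep -E "eef_pos|force"
python3 -m handwheel '[[[0,0,0.02,0,0,0,70],[0,0,0.04,0,0,0,70]]]'| grep -E "eef_pos|force"
python3 -m handwheel '[[[0,0,0.02,0,0,0,70],[0,0,0.04,0,0,0,70]]]'| grep -E "eef_pos|force"
```

```text
eef_pos: [0.4774, -0.2753, 0.0484]
force: [0.8, 0.0, 0.5]
gripper_force: 0.0
eef_pos: [0.4769, -0.2752, 0.0443]
force: [0.4, 0.0, -0.2]
gripper_force: 0.0
eef_pos: [0.4769, -0.2752, 0.041]
force: [0.5, -0.3, 0.3]
gripper_force: 0.0
```

Run:
```python
from h import *
for n in("side","top"):
    K,R,t=cam(n);q=K@(R@np.zeros(3)+t);print(n,"origin px",q[:2]/q[2])
    t0=cv2.imread(f"pics/{'side0' if n=='side' else 'top0'}.png")
print(arm.get_state()["q"])
```

```text
side origin px [256.17577929 354.27374418]
top origin px [289.79300835 381.55384747]
[-1.67611238e-01  3.02326491e-01 -4.54445726e-01  3.12747662e-05
 -8.14202706e-01  4.72630751e-01]
```

```bash
python3 -m handwheel '[[[0,0,0.06,0,0,0,70],[0,0,0.12,0,0,0,70],[0,0,0.12,0,0,0,70]]]'| grep -E "eef_pos|force"
python3 -m handwheel '[[[0,0,0.06,0,0,0,70],[0,0,0.12,0,0,0,70],[0,0,0.12,0,0,0,70]]]'| grep -E "eef_pos|force"
python3 -m handwheel '[[[0,0,0.04,0,0,0,70],[0,0,0.08,0,0,0,70],[0,0,0.08,0,0,0,70]]]'| grep -E "eef_pos|force"
python3 - <<'E'
from h import *
s=cams.grab_frame("side");K,R,t=cam("side");st=arm.get_state();y=st["ee_rot"][2];p=st["eef_pos"];print(p,st["width"])
im=cv2.resize(s[200:275,330:430],None,fx=8,fy=8,interpolation=cv2.INTER_CUBIC)
ty=np.array([np.sin(y),-np.cos(y),0])
for o,c in((0,(0,255,0)),(.032,(0,0,255)),(-.032,(255,0,0))):
    q=K@(R@(p+ty*o)+t);q=((q[:2]/q[2]-[330,200]+.5)*8).astype(int);cv2.circle(im,tuple(int(a) for a in q),3,c,-1)
cv2.imwrite("pics/c5.png",im)
E
```

```text
eef_pos: [0.4765, -0.2751, 0.031]
force: [0.2, -0.7, 0.3]
gripper_force: 0.0
eef_pos: [0.4765, -0.2751, 0.0214]
force: [-0.8, -0.5, 0.5]
gripper_force: 0.0
eef_pos: [0.4767, -0.2752, 0.0153]
force: [0.0, 1.0, 0.1]
gripper_force: 0.0
[ 0.47680468 -0.27523879  0.01541849] 0.06328984598189964
```

View pics/c5.png

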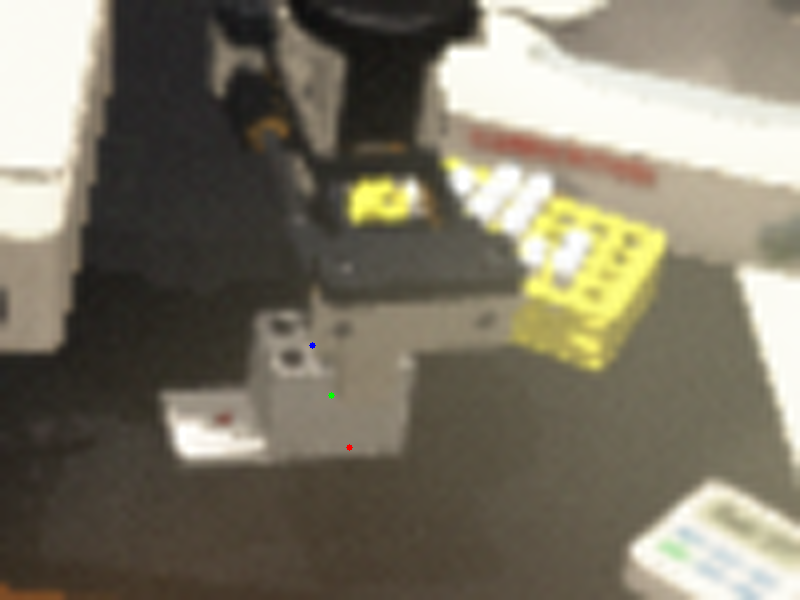

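```bash
python3 -m handwheel '[[[0,0,0.06,0,0,0,70],[0,0,0.12,0,0,0,70],[0,0,0.12,0,0,0,70]]]'| grep -E "eef_pos|force"
python3 -m handwheel '[[[0,0,0.04,0,0,0,70],[0,0,0.04,0,0,0,70]]]'| grep -E "eef_pos|force"
python3 -m handwheel '[[[0,0,0.02,0,0,0,70],[0,0,0.02,0,0,0,70]]]'| grep -E "eef_pos|force"
```

```text
eef_pos: [0.4765, -0.2751, 0.0054]
force: [-0.1, -0.3, -0.2]
gripper_force: 0.0
eef_pos: [0.4768, -0.2752, 0.0025]
force: [0.9, 0.5, -0.4]
gripper_force: 0.0
eef_pos: [0.4769, -0.2752, 0.0011]
force: [-0.1, -0.5, -0.3]
gripper_force: 0.0
```

```bash
python3 -m handwheel '[[[0,0,0.02,0,0,0,70],[0,0,0.02,0,0,0,70]]]'| grep -E "eef_pos|^force"
python3 -m handwheel '[[[0,0,0.02,0,0,0,70],[0,0,0.02,0,0,0,70]]]'| grep -E "eef_pos|^force"
```

```text
eef_pos: [0.4768, -0.2752, -0.0006]
force: [-0.1, -0.4, 0.0]
eef_pos: [0.4768, -0.2752, -0.0022]
force: [0.4, -0.1, -0.3]
```

```bash
python3 -m handwheel '[[[0,0,0.025,0,0,0,70],[0,0,0.025,0,0,0,70]]]'| grep -E "eef_pos|^force"
python3 -m handwheel '[[[0,0,0.025,0,0,0,70],[0,0,0.025,0,0,0,70]]]'| grep -E "eef_pos|^force"
python3 -m handwheel '[[[0,0,0.025,0,0,0,70],[0,0,0.025,0,0,0,70]]]'| grep -E "eef_pos|^force"
```

```text
eef_pos: [0.4768, -0.2752, -0.0042]
force: [-0.6, 0.2, 0.4]
eef_pos: [0.4767, -0.2752, -0.0063]
force: [-0.8, 1.3, -0.5]
eef_pos: [0.4768, -0.2752, -0.0082]
force: [-0.0, -0.1, -0.6]
```

```bash
python3 -m handwheel '[[[0,0,0.05,0,0,0,70],[0,0,0.05,0,0,0,70]]]'| grep -E "eef_pos|^force"
python3 -m handwheel '[[[0,0,0.05,0,0,0,70],[0,0,0.05,0,0,0,70]]]'| grep -E "eef_pos|^force"
python3 -m handwheel '[[[0,0,0.025,0,0,0,70],[0,0,0.025,0,0,0,70]]]'| grep -E "eef_pos|^force"
python3 - <<'E'
from h import *
s=cams.grab_frame("side")
im=cv2.resize(s[200:275,330:430],None,fx=8,fy=8,interpolation=cv2.INTER_CUBIC)
cv2.imwrite("pics/c6.png",cv2.convertScaleAbs(im,alpha=1.5,beta=-60))
E
```

```text
eef_pos: [0.4766, -0.2751, -0.0124]
force: [-0.1, -1.2, 0.1]
eef_pos: [0.4766, -0.2752, -0.0164]
force: [0.4, 0.6, 0.6]
eef_pos: [0.4768, -0.2752, -0.0182]
force: [-0.1, 0.4, -0.0]
```

View pics/c6.png

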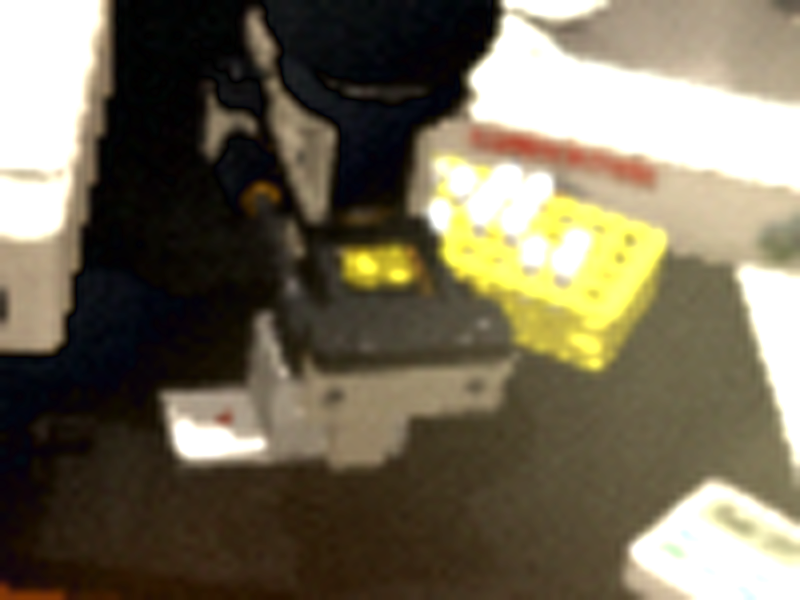

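The side view shows the finger tip at about (367,465), just in front of the block and still above the table. I'll keep feeling downwards.

```bash
python3 -m handwheel '[[[0,0,0.025,0,0,0,70],[0,0,0.025,0,0,0,70]]]'| grep -E "eef_pos|^force"
python3 -m handwheel '[[[0,0,0.025,0,0,0,70],[0,0,0.025,0,0,0,70]]]'| grep -E "eef_pos|^force"
python3 -m handwheel '[[[0,0,0.025,0,0,0,70],[0,0,0.025,0,0,0,70]]]'| grep -E "eef_pos|^force"
```

```text
eef_pos: [0.4768, -0.2752, -0.0202]
force: [-0.3, -0.4, 0.2]
eef_pos: [0.4768, -0.2752, -0.0222]
force: [-1.1, -0.5, -0.1]
eef_pos: [0.4768, -0.2752, -0.0242]
force: [0.3, 0.3, -0.7]
```

```bash
python3 -m handwheel '[[[0,0,0.03,0,0,0,70],[0,0,0.03,0,0,0,70]]]'| grep -E "eef_pos|^force"
python3 -m handwheel '[[[0,0,0.03,0,0,0,70],[0,0,0.03,0,0,0,70]]]'| grep -E "eef_pos|^force"
python3 -m handwheel '[[[0,0,0.03,0,0,0,70],[0,0,0.03,0,0,0,70]]]'| grep -E "eef_pos|^force"
```

```text
eef_pos: [0.4768, -0.2752, -0.0266]
force: [-0.5, -0.1, -0.0]
eef_pos: [0.4767, -0.2752, -0.0291]
force: [0.8, 0.1, 0.8]
eef_pos: [0.4767, -0.2752, -0.0315]
force: [0.4, -0.5, -0.2]
```

```bash
python3 -m handwheel '[[[0,0,0.025,0,0,0,70],[0,0,0.025,0,0,0,70]]]'| grep -E "eef_pos|^force"
python3 -m handwheel '[[[0,0,0.025,0,0,0,70],[0,0,0.025,0,0,0,70]]]'| grep -E "eef_pos|^force"
python3 -m handwheel '[[[0,0,0.025,0,0,0,70],[0,0,0.025,0,0,0,70]]]'| grep -E "eef_pos|^force"
```

```text
eef_pos: [0.4768, -0.2752, -0.0334]
force: [-0.2, -0.3, -0.1]
eef_pos: [0.4769, -0.2752, -0.0353]
force: [0.4, 0.1, 0.1]
eef_pos: [0.477, -0.2753, -0.0356]
force: [-5.4, 4.4, 18.8]
```

Contact came at reported z = -35.6 mm, so the reported z reads about 35.5 mm low. I'll raise 16 mm from contact and grip.

```bash
python3 -m handwheel '[[[0,0,-0.12,0,0,0,70],[0,0,-0.22,0,0,0,70],[0,0,-0.22,0,0,0,70]]]'| grep -E "eef_pos|force"
python3 -m handwheel '[[[0,0,0,0,0,0,130],[0,0,0,0,0,0,160],[0,0,0,0,0,0,255],[0,0,0,0,0,0,255],[0,0,0,0,0,0,255]]]' 20
python3 - <<'E'
from h import *
t=cams.grab_frame("top");s=cams.grab_frame("side")
for b in blobs(s,(345,230,45,35),lambda c:(c.min(2)>140),8,15)[:3]: print("side white",round(b[0]),b[1].round(2),cv2.boxPoints(cv2.minAreaRect(b[2])).round(1).tolist())
E
```

```text
eef_pos: [0.4775, -0.2754, -0.019]
force: [-0.1, 0.3, -0.1]
gripper_force: 0.0
t: 12.2
eef_pos: [0.4766, -0.2751, -0.0199]
ee_rot: [3.141, 0.0, -1.266]
force: [0.2, 0.9, -2.3]
width: 0.0399
gripper_force: 20.0
side white 48 [356.15 254.59] [[349.6000061035156, 256.0], [351.29998779296875, 250.60000610351562], [363.6000061035156, 254.39999389648438], [361.8999938964844, 259.79998779296875]]
```

```bash
python3 -m handwheel '[[[0,0,-0.4,0,0,0,255],[0,0,-0.9,0,0,0,255],[0,0,-0.94,0,0,0,255]]]' 25 | grep -E "eef_pos|force|width"
python3 -m handwheel '[[[0,0,-0.5,0,0,0,255],[0,0,-0.94,0,0,0,255],[0,0,-0.94,0,0,0,255]]]' | grep -E "eef_pos|force|width"
python3 - <<'E'
from h import *
for n in("top","side"): cv2.imwrite(f"pics/{n}2.png",cams.grab_frame(n))
s=cv2.imread("pics/side2.png");K,R,t=cam("side");st=arm.get_state();p=st["eef_pos"];y=st["ee_rot"][2]
im=cv2.resize(s[185:260,330:430],None,fx=8,fy=8,interpolation=cv2.INTER_CUBIC)
tx=np.array([np.cos(y),np.sin(y),0])
for a,c in((p+[0,0,.0355],(0,255,0)),(p+[0,0,.0355-.016]-tx*(.065),(0,0,255))):
    q=K@(R@a+t);q=(q[:2]/q[2]);print(q);q=((q-[330,185]+.5)*8).astype(int);cv2.circle(im,tuple(int(v) for v in q),4,c,-1)
cv2.imwrite("pics/c7.png",im);togo([.5262,.1716,.12],-1.729)
# white box height: project footprint corners
for z in (0,.05,.08,.1): print(z,[plane("top",c,z)[:2].round(3).tolist() for c in((294,229),(342,229))])
E
```

```text
eef_pos: [0.4789, -0.2758, 0.0584]
force: [0.5, -0.2, -2.7]
width: 0.0397
gripper_force: 25.0
eef_pos: [0.4783, -0.2756, 0.1327]
force: [-0.0, -0.4, -3.3]
width: 0.0398
gripper_force: 25.0
[375.62205243 213.32243916]
[354.87413867 218.66871898]
mm to go [ 50.1 446.4  -9.6] units [-5.135 -2.27   0.12 ] wz 0.925
0 [[0.495, -0.008], [0.498, -0.168]]
0.05 [[0.493, -0.006], [0.496, -0.161]]
0.08 [[0.492, -0.006], [0.494, -0.156]]
0.1 [[0.492, -0.005], [0.494, -0.153]]
```

View pics/c7.png

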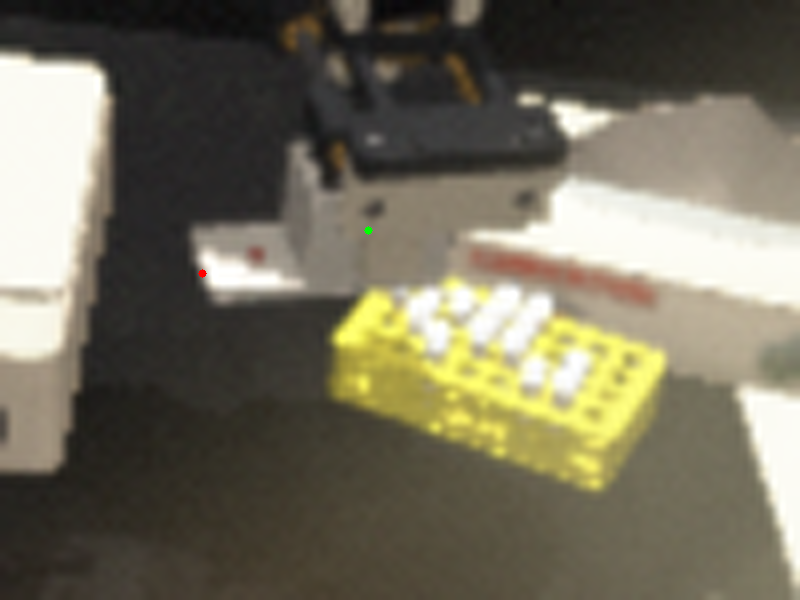

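The held block is level, and its nose at about (202,266) matches the prediction at (202,273), so xy agrees and only z is offset. Now carry it to the dock.

```bash
python3 -m handwheel '[[[-0.4,-0.18,0,0,0,0,255],[-0.86,-0.38,0,0,0,0,255],[-0.86,-0.38,0,0,0,0,255]]]'| grep -E "eef_pos|width"
python3 -m handwheel '[[[-0.4,-0.18,0,0,0,0,255],[-0.86,-0.38,0,0,0,0,255],[-0.86,-0.38,0,0,0,0,255]]]'| grep -E "eef_pos|width"
python3 -m handwheel '[[[-0.4,-0.18,0,0,0,0,255],[-0.86,-0.38,0,0,0,0,255],[-0.86,-0.38,0,0,0,0,255]]]'| grep -E "eef_pos|width"
python3 -m handwheel '[[[-0.4,-0.18,0,0,0,0,255],[-0.86,-0.38,0,0,0,0,255],[-0.86,-0.38,0,0,0,0,255]]]'| grep -E "eef_pos|width"
python3 -m handwheel '[[[-0.4,-0.18,0,0,0,0,255],[-0.86,-0.38,0,0,0,0,255],[-0.86,-0.38,0,0,0,0,255]]]'| grep -E "eef_pos|width"
python3 -m handwheel '[[[-0.4,-0.18,0,0,0,0,255],[-0.83,-0.37,0,0,0,0,255],[-0.83,-0.37,0,0,0,0,255]]]'| grep -E "eef_pos|width"
python3 -m handwheel '[[[0,0,0,0,0,0.3,255],[0,0,0,0,0,0.6,255],[0,0,0,0,0,0.925,255],[0,0,0,0,0,0.925,255]]]'
python3 - <<'E'
from h import *
togo([.5262,.1716,.0605],-1.729)
for n in("top","side"): cv2.imwrite(f"pics/{n}3.png",cams.grab_frame(n))
K,R,t=cam("side")
for d in ((62,-125,30),(-62,-125,30),(0,0,30),(-52,-40,50),(0,72,52)):
    w=np.array([.538,.2457,0])+np.array([d[0]*.988+d[1]*.157,-d[0]*.157+d[1]*.988,d[2]])/1e3;q=K@(R@w+t);print(d,(q[:2]/q[2]).round(1))
E
```

```text
eef_pos: [0.4842, -0.1984, 0.1289]
width: 0.0398
eef_pos: [0.4929, -0.1243, 0.1293]
width: 0.0396
eef_pos: [0.5016, -0.05, 0.1296]
width: 0.0399
eef_pos: [0.5102, 0.0244, 0.1298]
width: 0.0399
eef_pos: [0.5188, 0.0989, 0.1299]
width: 0.04
eef_pos: [0.5272, 0.1709, 0.1299]
width: 0.0397
t: 15.9
eef_pos: [0.5266, 0.1688, 0.1302]
ee_rot: [3.141, -0.001, -1.729]
force: [0.4, -0.3, -3.3]
width: 0.0398
gripper_force: 25.0
mm to go [ -0.4   2.8 -69.7] units [-0.033  0.01   0.872] wz 0.001
(62, -125, 30) [264.5 213.2]
(-62, -125, 30) [250.7 233.8]
(0, 0, 30) [225.5 215.7]
(-52, -40, 50) [229.  222.2]
(0, 72, 52) [207.  206.5]
```

Run:
```python
from h import *
s=cv2.imread("pics/side3.png");t=cv2.imread("pics/top0.png")
blue=lambda c:((c[...,0]-c[...,2])>70)
bs=blobs(s,(185,190,50,40),blue,8,20);bt=blobs(t,(180,195,30,30),blue,8,20)
print([(b[0],b[1].round(1)) for b in bs[:3]],bt[0][0],bt[0][1])
g=lambda b:cv2.minAreaRect(b[2])[0]
print(tri(g(bt[0]),g(bs[0])))
# far long edge & end edges of housing in top0, subpixel fit
def edge(pts): 
    v=cv2.fitLine(np.array(pts,np.float32),cv2.DIST_HUBER,0,.01,.01).ravel();return v
c=blobs(t,(172,184,92,66),lambda c:(c.min(2)>150),4,50)[0][2]
o=np.array([.538,.2457]);U=np.array([[.988,-.157],[.157,.988]])
w=np.array([plane("top",p,.03)[:2] for p in c]);d=(w-o)@U.T*1e3
for nm,m,ax in(("x+",(d[:,0]>55)&(abs(d[:,1])<110),0),("x-",(d[:,0]<-55)&(d[:,1]>-20)&(d[:,1]<110),0),("y+",(d[:,1]>115)&(abs(d[:,0])<50),1),("y-",(d[:,1]<-115)&(d[:,0]>-30)&(d[:,0]<50),1)):
    q=d[m];p=np.polyfit(q[:,1-ax],q[:,ax],1);print(nm,len(q),"offset",p[1].round(2),"slope deg",np.degrees(p[0]).round(2))
```

```text
[] 220.1484375 [193.60775533 210.26839505]Traceback (most recent call last):
  File "<stdin>", line 7, in <module>
IndexError: list index out of range
```

Run:
```python
from h import *
t=cv2.imread("pics/top0.png")
s=cv2.imread("pics/side3.png");s2=cv2.imread("pics/side0.png")
blue=lambda c:((c[...,0]-c[...,2])>60)&(c[...,0]>110)
for n,im in(("s3",s),("s0",s2),("s2",cv2.imread("pics/side2.png"))): print(n,[(round(b[0],1),b[1].round(1)) for b in blobs(im,(185,185,60,50),blue,8,10)[:4]])
K=blobs(s2,(190,195,25,20),lambda c:c.max(2)<60,8,5);print("cap side?",[(round(k[0],1),k[1].round(1),tri(blobs(t,(190,203,14,14),lambda c:(c.max(2)<100),8,3)[0][1],k[1])) for k in K[:4]])
c=blobs(t,(172,184,92,66),lambda c:(c.min(2)>150),4,50)[0][2]
o=np.array([.538,.2457]);U=np.array([[.988,-.157],[.157,.988]])
w=np.array([plane("top",p,.03)[:2] for p in c]);d=(w-o)@U.T*1e3
for nm,m,ax in(("x+",(d[:,0]>55)&(abs(d[:,1])<110),0),("x-",(d[:,0]<-55)&(d[:,1]>-20)&(d[:,1]<110),0),("y+",(d[:,1]>115)&(abs(d[:,0])<50),1),("y-",(d[:,1]<-115)&(d[:,0]>-30)&(d[:,0]<50),1)):
    q=d[m];p=np.polyfit(q[:,1-ax],q[:,ax],1);print(nm,len(q),"offset",p[1].round(2),"slope deg",np.degrees(p[0]).round(2))
```

```text
s3 [(14.9, array([213.1, 204.7]))]
s0 [(121.3, array([205.9, 207.9]))]
s2 []
cap side? [(238.1, array([199.3, 200.4]), (array([0.54000616, 0.31756522, 0.08355024]), np.float64(0.04079858387749454))), (11.6, array([209.8, 206.6]), (array([0.54727482, 0.3043654 , 0.05514173]), np.float64(0.001968072556440439)))]
x+ 263 offset 60.86 slope deg -0.07
x- 156 offset -61.06 slope deg -0.26
y+ 120 offset 122.46 slope deg 0.36
y- 96 offset -124.18 slope deg 0.51
```

```bash
python3 -m handwheel '[[[-0.033,0.01,0.4,0,0,0,255],[-0.033,0.01,0.87,0,0,0,255],[-0.033,0.01,0.87,0,0,0,255]]]'| grep -E "eef_pos|width"
python3 -m handwheel '[[[0,0,0.25,0,0,0,255],[0,0,0.52,0,0,0,255],[0,0,0.52,0,0,0,255]]]'| grep -E "eef_pos|^force"
python3 -m handwheel '[[[0,0,0.03,0,0,0,255],[0,0,0.05,0,0,0,255],[0,0,0.05,0,0,0,255]]]'
python3 - <<'E'
from h import *
togo([.5262,.1716,.0105],-1.727)
E
```

```text
eef_pos: [0.5245, 0.1716, 0.0587]
width: 0.0396
eef_pos: [0.5264, 0.173, 0.0197]
force: [-0.2, -0.5, -2.3]
t: 17.12
eef_pos: [0.5268, 0.1737, 0.0162]
ee_rot: [-3.141, 0.001, -1.728]
force: [0.1, 0.3, -1.4]
width: 0.0399
gripper_force: 25.0
mm to go [-0.6 -2.1 -5.7] units [0.027 0.004 0.071] wz -0.002
```

```bash
python3 -m handwheel '[[[0,0,0.02,0,0,0,255],[0,0,0.04,0,0,0,255],[0,0,0.04,0,0,0,255]]]'| grep -E "eef_pos|^force"
python3 -m handwheel '[[[0,0,0.015,0,0,0,255],[0,0,0.015,0,0,0,255]]]'| grep -E "eef_pos|^force"
python3 -m handwheel '[[[0,0,0.012,0,0,0,255],[0,0,0.012,0,0,0,255]]]'| grep -E "eef_pos|^force"
```

```text
eef_pos: [0.5264, 0.1734, 0.0122]
force: [-0.2, 0.5, -2.2]
eef_pos: [0.5264, 0.1735, 0.011]
force: [-0.0, 0.1, -2.3]
eef_pos: [0.5265, 0.1735, 0.0102]
force: [-0.4, 0.5, -2.6]
```

```bash
python3 -m handwheel '[[[0,0,0.01,0,0,0,255],[0,0,0.01,0,0,0,255]]]'| grep -E "eef_pos|^force"
python3 -m handwheel '[[[0,0,0.01,0,0,0,255],[0,0,0.01,0,0,0,255]]]'| grep -E "eef_pos|^force"
```

```text
eef_pos: [0.5265, 0.1735, 0.01]
force: [-2.1, -0.6, 4.8]
eef_pos: [0.5266, 0.1735, 0.01]
force: [-5.7, -0.6, 13.4]
```

```bash
python3 -m handwheel '[[[0,0,-0.016,0,0,0,255],[0,0,-0.016,0,0,0,255]]]' 20| grep -E "eef_pos|^force"
python3 -m handwheel '[[[-0.05,0,0,0,0,0,255],[-0.1,0,0,0,0,0,255],[-0.1,0,0,0,0,0,255]]]'| grep -E "eef_pos|^force"
python3 -m handwheel '[[[-0.05,0,0,0,0,0,255],[-0.1,0,0,0,0,0,255],[-0.1,0,0,0,0,0,255]]]'| grep -E "eef_pos|^force"
python3 - <<'E'
from h import *
s=arm.get_state();d=(s["eef_pos"][:2]-[.538,.2457])@np.array([[.988,-.157],[.157,.988]]).T*1e3;print("dock xy of body centre",d,"nose y",d[1]+65,s["ee_rot"])
E
```

```text
eef_pos: [0.5267, 0.1736, 0.0101]
force: [-1.9, 0.8, 1.3]
eef_pos: [0.5281, 0.1818, 0.0101]
force: [-1.1, -2.6, 4.8]
eef_pos: [0.5292, 0.1895, 0.0101]
force: [-0.1, -3.2, 5.6]
dock xy of body centre [  0.13793346 -56.88299259] nose y 8.11700741057264 [-3.14134208e+00  1.01720022e-04 -1.72803293e+00]
```

```bash
python3 -m handwheel '[[[-0.08,0,-0.004,0,0,0,255],[-0.15,0,-0.004,0,0,0,255],[-0.15,0,-0.004,0,0,0,255]]]'| grep -E "eef_pos|^force"
python3 -m handwheel '[[[-0.08,0,0,0,0,0,255],[-0.15,0,0,0,0,0,255],[-0.15,0,0,0,0,0,255]]]'| grep -E "eef_pos|^force"
python3 -m handwheel '[[[-0.06,0,0,0,0,0,255],[-0.12,0,0,0,0,0,255],[-0.12,0,0,0,0,0,255]]]'| grep -E "eef_pos|^force"
python3 - <<'E'
from h import *
s=arm.get_state();d=(s["eef_pos"][:2]-[.538,.2457])@np.array([[.988,-.157],[.157,.988]]).T*1e3;print("dock xy of body centre",d,"nose y",d[1]+65,s["ee_rot"])
E
```

```text
eef_pos: [0.5312, 0.2022, 0.0101]
force: [0.6, 1.8, 0.9]
eef_pos: [0.533, 0.2139, 0.0101]
force: [0.6, 1.2, -1.4]
eef_pos: [0.5345, 0.2231, 0.0101]
force: [0.3, -0.1, -0.6]
dock xy of body centre [  0.05987707 -22.86025232] nose y 42.139747680110055 [-3.14138415e+00  4.75826371e-04 -1.72801548e+00]
```

```bash
python3 -m handwheel '[[[-0.025,0,0,0,0,0,255],[-0.05,0,0,0,0,0,255],[-0.05,0,0,0,0,0,255]]]' | grep -E "eef_pos|^force"
python3 -m handwheel '[[[-0.02,0,0,0,0,0,255],[-0.03,0,0,0,0,0,255],[-0.03,0,0,0,0,0,255]]]'| grep -E "eef_pos|^force"
python3 -m handwheel '[[[-0.015,0,0,0,0,0,255],[-0.03,0,0,0,0,0,255],[-0.03,0,0,0,0,0,255]]]'| grep -E "eef_pos|^force"
python3 -m handwheel '[[[-0.015,0,0,0,0,0,255],[-0.03,0,0,0,0,0,255],[-0.03,0,0,0,0,0,255]]]'| grep -E "eef_pos|^force"
python3 -m handwheel '[[[-0.015,0,0,0,0,0,255],[-0.03,0,0,0,0,0,255],[-0.03,0,0,0,0,0,255]]]'| grep -E "eef_pos|^force"
```

```text
eef_pos: [0.5349, 0.2266, 0.0101]
force: [0.7, 0.1, -1.7]
eef_pos: [0.5353, 0.2289, 0.0102]
force: [-0.1, -0.3, -2.7]
eef_pos: [0.5357, 0.2313, 0.0102]
force: [-0.4, -0.1, -2.2]
eef_pos: [0.536, 0.2336, 0.0102]
force: [-0.0, 0.2, -2.9]
eef_pos: [0.5359, 0.2346, 0.0102]
force: [-0.2, -6.1, -0.1]
```

```bash
python3 -m handwheel '[[[-0.015,0,0,0,0,0,255],[-0.015,0,0,0,0,0,255]]]' 30 | grep -E "eef_pos|^force"
python3 -m handwheel '[[[-0.015,0,0,0,0,0,255],[-0.015,0,0,0,0,0,255]]]'| grep -E "eef_pos|^force"
python3 -m handwheel '[[[-0.015,0,0,0,0,0,255],[-0.015,0,0,0,0,0,255]]]'| grep -E "eef_pos|^force"
```

```text
eef_pos: [0.5361, 0.2362, 0.0102]
force: [-1.4, -4.3, 0.2]
eef_pos: [0.5363, 0.2374, 0.0101]
force: [-1.5, -4.6, 0.5]
eef_pos: [0.5366, 0.2386, 0.0102]
force: [-1.8, -5.0, 1.2]
```

```bash
cat > ok.py <<'E'
from station import arm
import numpy as np,sys
s=arm.get_state();F=np.hypot(*s["force"][:2]);y=(s["eef_pos"][:2]-[.538,.2457])@[.157,.988]*1e3+65
print("nose",round(y,1),"F",np.round(s["force"],1),"t",round(s["t"],2));sys.exit(F>9)
E
M(){ python3 ok.py; }
python3 -m handwheel '[[[-0.013,0,0,0,0,0,255],[-0.013,0,0,0,0,0,255]]]' >/dev/null; M &&
python3 -m handwheel '[[[-0.013,0,0,0,0,0,255],[-0.013,0,0,0,0,0,255]]]' >/dev/null && M &&
python3 -m handwheel '[[[-0.013,0,0,0,0,0,255],[-0.013,0,0,0,0,0,255]]]' >/dev/null && M &&
python3 -m handwheel '[[[-0.013,0,0,0,0,0,255],[-0.013,0,0,0,0,0,255]]]' >/dev/null && M &&
python3 -m handwheel '[[[-0.013,0,0,0,0,0,255],[-0.013,0,0,0,0,0,255]]]' >/dev/null && M &&
python3 -m handwheel '[[[-0.013,0,0,0,0,0,255],[-0.013,0,0,0,0,0,255]]]' >/dev/null && M &&
python3 -m handwheel '[[[-0.013,0,0,0,0,0,255],[-0.013,0,0,0,0,0,255]]]' >/dev/null && M &&
python3 -m handwheel '[[[-0.013,0,0,0,0,0,255],[-0.013,0,0,0,0,0,255]]]' >/dev/null && M
```

```text
nose 58.7 F [ 0.3 -5.5  1.5] t 23.5False
```

```bash
sed -i 's/sys.exit(F>9)/sys.exit(int(F>9))/' ok.py
M(){ python3 ok.py; }
python3 -m handwheel '[[[-0.013,0,0,0,0,0,255],[-0.013,0,0,0,0,0,255]]]' >/dev/null; M &&
python3 -m handwheel '[[[-0.013,0,0,0,0,0,255],[-0.013,0,0,0,0,0,255]]]' >/dev/null && M &&
python3 -m handwheel '[[[-0.013,0,0,0,0,0,255],[-0.013,0,0,0,0,0,255]]]' >/dev/null && M &&
python3 -m handwheel '[[[-0.013,0,0,0,0,0,255],[-0.013,0,0,0,0,0,255]]]' >/dev/null && M &&
python3 -m handwheel '[[[-0.013,0,0,0,0,0,255],[-0.013,0,0,0,0,0,255]]]' >/dev/null && M &&
python3 -m handwheel '[[[-0.013,0,0,0,0,0,255],[-0.013,0,0,0,0,0,255]]]' >/dev/null && M &&
python3 -m handwheel '[[[-0.013,0,0,0,0,0,255],[-0.013,0,0,0,0,0,255]]]' >/dev/null && M &&
python3 -m handwheel '[[[-0.013,0,0,0,0,0,255],[-0.013,0,0,0,0,0,255]]]' >/dev/null && M
```

```text
nose 60.1 F [-1.4 -4.5  0.2] t 23.75
nose 61.4 F [-1.4 -4.6  0.5] t 24.0
nose 62.5 F [-1.8 -4.7  1. ] t 24.25
nose 63.3 F [-2.  -5.8  0.3] t 24.5
nose 64.0 F [-2.1 -7.1  2. ] t 24.75
nose 64.6 F [-3.5 -8.5  3.2] t 25.0
```

```bash
sed -i 's/F>9/F>14/' ok.py
M(){ python3 ok.py; }
python3 -m handwheel '[[[-0.013,0,0,0,0,0,255],[-0.013,0,0,0,0,0,255]]]' >/dev/null; M &&
python3 -m handwheel '[[[-0.013,0,0,0,0,0,255],[-0.013,0,0,0,0,0,255]]]' >/dev/null && M &&
python3 -m handwheel '[[[-0.013,0,0,0,0,0,255],[-0.013,0,0,0,0,0,255]]]' >/dev/null && M &&
python3 -m handwheel '[[[-0.013,0,0,0,0,0,255],[-0.013,0,0,0,0,0,255]]]' >/dev/null && M; python3 -c "
from h import *
s=arm.get_state();print(s['width'],s['gripper_force'],s['moment'])"
```

```text
nose 65.1 F [-4.8 -9.8  4.6] t 25.25
nose 65.3 F [ -3.9 -12.9   6.4] t 25.5
nose 65.5 F [ -5.1 -15.8   7.9] t 25.75
0.039457044090750626 29.991719126701355 [-5.31070865  0.6401794  -0.40542195]
```

```bash
sed -i 's/F>14/F>11/' ok.py
M(){ python3 ok.py; }
python3 -m handwheel '[[[0,0,0,0,0,0,110],[0,0,0,0,0,0,110],[0,0,0,0,0,0,110]]]' ; M
python3 -m handwheel '[[[0,0,0,0,0,0,255],[0,0,0,0,0,0,255],[0,0,0,0,0,0,255]]]' 30; M &&
python3 -m handwheel '[[[-0.015,0,0,0,0,0,255],[-0.015,0,0,0,0,0,255]]]' >/dev/null && M &&
python3 -m handwheel '[[[-0.015,0,0,0,0,0,255],[-0.015,0,0,0,0,0,255]]]' >/dev/null && M &&
python3 -m handwheel '[[[-0.015,0,0,0,0,0,255],[-0.015,0,0,0,0,0,255]]]' >/dev/null && M &&
python3 -m handwheel '[[[-0.015,0,0,0,0,0,255],[-0.015,0,0,0,0,0,255]]]' >/dev/null && M
```

```text
t: 26.12
eef_pos: [0.5368, 0.2483, 0.0102]
ee_rot: [3.139, -0.002, -1.73]
force: [-9.4, -8.3, 6.6]
width: 0.0494
gripper_force: 0.0
nose 67.4 F [-9.4 -8.3  6.6] t 26.12
t: 26.5
eef_pos: [0.5374, 0.2483, 0.0104]
ee_rot: [3.14, -0.002, -1.729]
force: [-6.1, -9.6, 5.3]
width: 0.0397
gripper_force: 30.0
nose 67.5 F [-6.1 -9.6  5.3] t 26.5
```

With the fingers open there is still a 12 N reading at this spot. So the gripper's own body is touching something beside the dock, and this is not the stop. I'll back off and push from behind with closed fingers, which keeps the gripper body about 50 mm further back.

```bash
M(){ python3 ok.py; }
python3 -m handwheel '[[[0,0,0,0,0,0,110],[0,0,0,0,0,0,110],[0.06,0,0,0,0,0,110],[0.06,0,0,0,0,0,110]]]' ; M
python3 -m handwheel '[[[0,0,-0.3,0,0,0,110],[0,0,-0.6,0,0,0,110],[0,0,-0.6,0,0,0,110]]]' >/dev/null; M
python3 -m handwheel '[[[0.3,0,0,0,0,0,255],[0.62,0,0,0,0,0,255],[0.62,0,0,0,0,0,255],[0.62,0,0,0,0,0,255]]]'; M
python3 - <<'E'
from h import *
t=cams.grab_frame("top");cv2.imwrite("pics/top4.png",t);s=cams.grab_frame("side");cv2.imwrite("pics/side4.png",s)
print("bottle base-ish", [plane("top",p,z)[:2].round(3).tolist() for p,z in(((207,182),0.0),((207,187),.1),((205,175),.15))])
t0=cv2.imread("pics/top0.png");bd=blobs(t0,(185,155,70,40),lambda c:(c[...,2]-c[...,0]>40)&(c[...,2]<200),4,8);print([(round(b[0]),b[1].round(1)) for b in bd[:4]])
togo([.538+(-50)*.157e-3,.2457-50*.988e-3,.002],-1.727)
E
```

```text
t: 27.0
eef_pos: [0.5378, 0.2457, 0.0106]
ee_rot: [-3.141, 0.001, -1.728]
force: [-4.4, -1.1, 2.6]
width: 0.0498
gripper_force: 0.0
nose 64.9 F [-4.4 -1.1  2.6] t 27.0
nose 66.8 F [0.8 0.3 0.6] t 27.38
t: 27.88
eef_pos: [0.5302, 0.1953, 0.0582]
ee_rot: [-3.141, 0.0, -1.729]
force: [0.1, 0.6, -0.3]
width: 0.0151
gripper_force: 0.0
nose 14.0 F [ 0.1  0.6 -0.3] t 27.88
bottle base-ish [[0.65, 0.287], [0.619, 0.268], [0.648, 0.266]]
[(148, array([220.3, 155.8]))]
mm to go [ -0.2   0.3 -56.2] units [-0.003  0.003  0.702] wz -0.003
```

```bash
M(){ python3 ok.py; }
python3 -m handwheel '[[[0,0,0.3,0,0,0,255],[0,0,0.5,0,0,0,255],[0,0,0.7,0,0,0,255],[0,0,0.7,0,0,0,255]]]'; M &&
python3 -m handwheel '[[[-0.05,0,0,0,0,0,255],[-0.08,0,0,0,0,0,255],[-0.08,0,0,0,0,0,255]]]' >/dev/null && M &&
python3 -m handwheel '[[[-0.02,0,0,0,0,0,255],[-0.02,0,0,0,0,0,255]]]' >/dev/null && M &&
python3 -m handwheel '[[[-0.02,0,0,0,0,0,255],[-0.02,0,0,0,0,0,255]]]' >/dev/null && M &&
python3 -m handwheel '[[[-0.02,0,0,0,0,0,255],[-0.02,0,0,0,0,0,255]]]' >/dev/null && M
```

```text
t: 28.48
eef_pos: [0.5293, 0.1955, 0.0007]
ee_rot: [3.14, -0.002, -1.728]
force: [-0.1, -0.3, -0.3]
width: 0.0005
gripper_force: 0.0
nose 14.0 F [-0.1 -0.3 -0.3] t 28.48
nose 21.6 F [-0.1 -0.8 -0.5] t 28.85
nose 22.8 F [0.2 0.6 1.2] t 29.1
nose 24.4 F [ 0.3 -0.2 -0.1] t 29.35
nose 25.7 F [ 0.2 -1.4  0. ] t 29.6
```

```bash
M(){ python3 ok.py; }
python3 -m handwheel '[[[-0.015,0,0,0,0,0,255],[-0.015,0,0,0,0,0,255]]]' >/dev/null; M &&
python3 -m handwheel '[[[-0.015,0,0,0,0,0,255],[-0.015,0,0,0,0,0,255]]]' >/dev/null && M &&
python3 -m handwheel '[[[-0.015,0,0,0,0,0,255],[-0.015,0,0,0,0,0,255]]]' >/dev/null && M &&
python3 -m handwheel '[[[-0.015,0,0,0,0,0,255],[-0.015,0,0,0,0,0,255]]]' >/dev/null && M &&
python3 -m handwheel '[[[-0.015,0,0,0,0,0,255],[-0.015,0,0,0,0,0,255]]]' >/dev/null && M &&
python3 -m handwheel '[[[-0.015,0,0,0,0,0,255],[-0.015,0,0,0,0,0,255]]]' >/dev/null && M &&
python3 -m handwheel '[[[-0.015,0,0,0,0,0,255],[-0.015,0,0,0,0,0,255]]]' >/dev/null && M &&
python3 -m handwheel '[[[-0.015,0,0,0,0,0,255],[-0.015,0,0,0,0,0,255]]]' >/dev/null && M
```

```text
nose 25.9 F [ 0.4 -5.5  2.1] t 29.85
nose 26.7 F [ 0.8 -6.1  2.8] t 30.1
nose 27.8 F [ 1.5 -7.5  1.7] t 30.35
nose 29.0 F [ 1.1 -7.4  2.1] t 30.6
nose 30.2 F [ 0.1 -6.8  3. ] t 30.85
nose 31.4 F [ 1.7 -8.   2.6] t 31.1
nose 32.4 F [ 1.7 -8.3  2.9] t 31.35
nose 33.5 F [ 1.4 -8.8  3.2] t 31.6
```

```bash
sed -i 's/F>11/F>12.5/' ok.py; M(){ python3 ok.py; }
python3 -m handwheel '[[[-0.013,0,0,0,0,0,255],[-0.013,0,0,0,0,0,255]]]' >/dev/null; M &&
python3 -m handwheel '[[[-0.013,0,0,0,0,0,255],[-0.013,0,0,0,0,0,255]]]' >/dev/null && M &&
python3 -m handwheel '[[[-0.013,0,0,0,0,0,255],[-0.013,0,0,0,0,0,255]]]' >/dev/null && M &&
python3 -m handwheel '[[[-0.013,0,0,0,0,0,255],[-0.013,0,0,0,0,0,255]]]' >/dev/null && M &&
python3 -m handwheel '[[[-0.013,0,0,0,0,0,255],[-0.013,0,0,0,0,0,255]]]' >/dev/null && M &&
python3 -m handwheel '[[[-0.013,0,0,0,0,0,255],[-0.013,0,0,0,0,0,255]]]' >/dev/null && M &&
python3 -m handwheel '[[[-0.013,0,0,0,0,0,255],[-0.013,0,0,0,0,0,255]]]' >/dev/null && M
```

```text
nose 34.5 F [ 2.2 -9.1  3. ] t 31.85
nose 35.0 F [  1.9 -10.3   3. ] t 32.1
nose 35.0 F [  2.9 -14.5   5.4] t 32.35
```

```bash
M(){ python3 ok.py; }
python3 -m handwheel '[[[-0.009,0,0,0,0,0,255],[-0.009,0,0,0,0,0,255],[-0.009,0,0,0,0,0,255]]]' >/dev/null; M 
python3 -m handwheel '[[[0.1,0,0,0,0,0,255],[0.25,0,0,0,0,0,255],[0.25,0,0,0,0,0,255]]]' >/dev/null; M
python3 -m handwheel '[[[0,0,-0.4,0,0,0,255],[0,0,-0.9,0,0,0,255],[0,0,-0.9,0,0,0,255]]]' >/dev/null; M
python3 - <<'E'
from h import *
t=cams.grab_frame("top");s=cams.grab_frame("side");cv2.imwrite("pics/top5.png",t);cv2.imwrite("pics/side5.png",s)
f=lambda im,x,y,w,h,k:cv2.resize(im[y:y+h,x:x+w],None,fx=k,fy=k,interpolation=cv2.INTER_CUBIC)
cv2.imwrite("pics/c8.png",np.hstack([f(t,170,165,80,90,5),f(s,185,165,80,90,5)]))
K,R,tt=cam("side")
for d in ((0,-20,30),(0,-20,78),(0,38,78),(-81,-97,82)):
    w=np.array([.538,.2457,0])+np.array([d[0]*.988+d[1]*.157,-d[0]*.157+d[1]*.988,d[2]])/1e3
    for n in("top","side"):
        K,R,tt=cam(n);q=K@(R@w+tt);print(n,d,(q[:2]/q[2]).round(1))
E
```

```text
nose 35.0 F [  3.3 -17.6   7.5] t 32.73
nose 18.7 F [-0.4  0.3  0. ] t 33.1
nose 21.5 F [0.1 0.4 0.2] t 33.48
top (0, -20, 30) [223.  215.6]
side (0, -20, 30) [230.6 216.9]
top (0, -20, 78) [220.8 214.5]
side (0, -20, 78) [229.7 206. ]
top (0, 38, 78) [202.7 211.4]
side (0, 38, 78) [214.9 202.6]
top (-81, -97, 82) [240.1 244.1]
side (-81, -97, 82) [240.1 223.4]
```

View pics/c8.png

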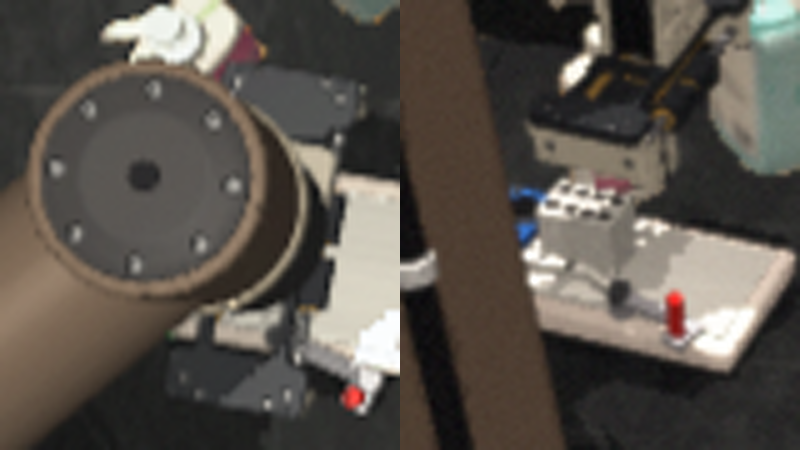

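The block sits in the rails behind the overhang (side crop (590,220)), and the keeper pin is still open at side crop (675,310). Next I go over the pin with the fingers partly open.

```bash
python3 -m handwheel '[[[0.3,0.5,-0.1,0,0,0,125],[0.67,0.98,-0.1,0,0,0,125],[0.67,0.98,-0.1,0,0,0,125],[0.67,0.98,-0.1,0,0,0,125]]]'
python3 - <<'E'
from h import *
togo([.538-.081*.988-.097*.157,.2457+.081*.157-.097*.988,.0205],-1.729)
E
```

```text
t: 34.08
eef_pos: [0.445, 0.1601, 0.0819]
ee_rot: [3.142, -0.0, -1.728]
force: [0.6, 0.9, 0.2]
width: 0.0347
gripper_force: 0.0
mm to go [ -2.2   2.5 -61.4] units [-0.026  0.033  0.767] wz 0.002
```

```bash
python3 -m handwheel '[[[-0.026,0.033,0,0,0,0,125],[-0.026,0.033,0.3,0,0,0,125],[-0.026,0.033,0.55,0,0,0,125],[-0.026,0.033,0.76,0,0,0,125],[-0.026,0.033,0.76,0,0,0,125]]]'
python3 -m handwheel '[[[0,0,0,0,0,0,200],[0,0,0,0,0,0,230],[0,0,0,0,0,0,230],[0,0,0,0,0,0,230]]]' 8
python3 ok.py
```

```text
t: 34.7
eef_pos: [0.4422, 0.162, 0.02]
ee_rot: [3.139, -0.003, -1.729]
force: [0.0, -0.6, 0.3]
width: 0.0442
gripper_force: 0.0
t: 35.2
eef_pos: [0.4431, 0.1627, 0.0218]
ee_rot: [-3.141, 0.001, -1.728]
force: [0.6, 0.4, 1.0]
width: 0.0114
gripper_force: 8.1
nose -31.9 F [0.6 0.4 1. ] t 35.2
```

```bash
python3 -m handwheel '[[[0.05,-0.11,0,0,0,0,255],[0.074,-0.224,0,0,0,0,255],[0.085,-0.34,0,0,0,0,255],[0.08,-0.459,0,0,0,0,255],[0.08,-0.459,0,0,0,0,255]]]' 8
python3 -m handwheel '[[[-0.023,-0.115,0,0,0,0,255],[-0.062,-0.226,0,0,0,0,255],[-0.12,-0.33,0,0,0,0,255],[-0.189,-0.424,0,0,0,0,255],[-0.189,-0.424,0,0,0,0,255]]]'
python3 -m handwheel '[[[-0.085,-0.082,0,0,0,0,255],[-0.179,-0.153,0,0,0,0,255],[-0.285,-0.205,0,0,0,0,255],[-0.394,-0.246,0,0,0,0,255],[-0.394,-0.246,0,0,0,0,255]]]'
python3 - <<'E'
from h import *
s=arm.get_state();print((s["eef_pos"][:2]-[.538,.2457])@np.array([[.988,-.157],[.157,.988]]).T*1e3)
E
```

```text
t: 35.83
eef_pos: [0.479, 0.15, 0.0213]
ee_rot: [-3.141, -0.0, -1.729]
force: [0.4, -3.5, 2.6]
width: 0.0116
gripper_force: 8.0
t: 36.45
eef_pos: [0.515, 0.1606, 0.0213]
ee_rot: [-3.141, 0.001, -1.728]
force: [1.5, -1.2, 0.9]
width: 0.0119
gripper_force: 8.0
t: 37.08
eef_pos: [0.5389, 0.1891, 0.0214]
ee_rot: [-3.141, 0.001, -1.728]
force: [1.6, 0.7, -0.7]
width: 0.0118
gripper_force: 8.0
[  9.76020718 -55.78865055]
```

Nearly closed. I'll nudge it against the end stop gently.

```bash
python3 -m handwheel '[[[-0.015,0,0,0,0,0,255],[-0.025,0,0,0,0,0,255],[-0.025,0,0,0,0,0,255]]]' 15
python3 -m handwheel '[[[-0.015,0,0,0,0,0,255],[-0.015,0,0,0,0,0,255]]]'
python3 -m handwheel '[[[-0.015,0,0,0,0,0,255],[-0.015,0,0,0,0,0,255]]]'
python3 - <<'E'
from h import *
s=arm.get_state();print((s["eef_pos"][:2]-[.538,.2457])@np.array([[.988,-.157],[.157,.988]]).T*1e3)
E
```

```text
t: 37.45
eef_pos: [0.5391, 0.1897, 0.0215]
ee_rot: [-3.141, 0.0, -1.728]
force: [5.2, -3.2, -3.2]
width: 0.0112
gripper_force: 15.0
t: 37.7
eef_pos: [0.5395, 0.1907, 0.0215]
ee_rot: [-3.14, 0.0, -1.728]
force: [5.6, -5.2, -3.4]
width: 0.0115
gripper_force: 15.0
t: 37.95
eef_pos: [0.54, 0.1919, 0.0216]
ee_rot: [-3.14, 0.0, -1.728]
force: [7.1, -4.1, -3.2]
width: 0.0115
gripper_force: 15.0
[ 10.43554043 -52.80283748]
```

```bash
sed -i 's/F>12.5/F>6/' ok.py; M(){ python3 ok.py; }
python3 -m handwheel '[[[0,0,0,0,0,0,140],[0,0,0,0,0,0,140],[0,0,-0.3,0,0,0,140],[0,0,-0.5,0,0,0,140],[0,0,-0.5,0,0,0,140]]]'|grep -E "eef|^force|wid"
python3 -m handwheel '[[[0.2,0,0,0,0,0,255],[0.35,0,0,0,0,0,255],[0.35,0,0,0,0,0,255],[0.35,0,0,0,0,0,255]]]'|grep -E "eef|^force|wid"
python3 -m handwheel '[[[0,0,0.25,0,0,0,255],[0,0,0.48,0,0,0,255],[0,0,0.48,0,0,0,255]]]'|grep -E "eef|^force|wid"; M &&
python3 -m handwheel '[[[-0.05,0,0,0,0,0,255],[-0.08,0,0,0,0,0,255],[-0.08,0,0,0,0,0,255]]]' >/dev/null && M &&
python3 -m handwheel '[[[-0.02,0,0,0,0,0,255],[-0.02,0,0,0,0,0,255]]]' >/dev/null && M &&
python3 -m handwheel '[[[-0.015,0,0,0,0,0,255],[-0.015,0,0,0,0,0,255]]]' >/dev/null && M &&
python3 -m handwheel '[[[-0.015,0,0,0,0,0,255],[-0.015,0,0,0,0,0,255]]]' >/dev/null && M &&
python3 -m handwheel '[[[-0.015,0,0,0,0,0,255],[-0.015,0,0,0,0,0,255]]]' >/dev/null && M
```

```text
eef_pos: [0.5397, 0.1931, 0.0629]
force: [-0.6, -0.0, 0.4]
width: 0.0396
eef_pos: [0.5346, 0.1645, 0.0613]
force: [-0.5, 0.1, -0.9]
width: 0.0053
eef_pos: [0.5336, 0.1643, 0.0217]
force: [0.0, 0.6, -0.2]
width: 0.0008
nose -16.1 F [ 0.   0.6 -0.2] t 39.45
nose -8.6 F [0.4 0.2 0.2] t 39.83
nose -7.5 F [-0.1 -0.7  0.8] t 40.08
nose -6.3 F [0.3 0.5 0. ] t 40.33
nose -5.2 F [ 1.2 -1.  -0.1] t 40.58
nose -3.9 F [ 3.  -1.  -0.2] t 40.83
```

```bash
M(){ python3 ok.py; }
python3 -m handwheel '[[[-0.012,0,0,0,0,0,255],[-0.012,0,0,0,0,0,255]]]' >/dev/null; M &&
python3 -m handwheel '[[[-0.012,0,0,0,0,0,255],[-0.012,0,0,0,0,0,255]]]' >/dev/null && M &&
python3 -m handwheel '[[[-0.012,0,0,0,0,0,255],[-0.012,0,0,0,0,0,255]]]' >/dev/null && M &&
python3 -m handwheel '[[[-0.012,0,0,0,0,0,255],[-0.012,0,0,0,0,0,255]]]' >/dev/null && M
```

```text
nose -3.4 F [ 2.9 -3.4 -0.3] t 41.08
nose -3.2 F [ 3.3 -6.9 -0.1] t 41.33
```

```bash
python3 -m handwheel '[[[0.1,0,0,0,0,0,255],[0.25,0,0,0,0,0,255],[0.25,0,0,0,0,0,255]]]' >/dev/null
python3 -m handwheel '[[[0,0,-0.5,0,0,0,255],[0,0,-1,0,0,0,255],[0,0,-1,0,0,0,255]]]' >/dev/null
python3 -m handwheel '[[[0.5,0,-0.3,0,0,0,255],[1,0,-0.6,0,0,0,255],[1,0,-0.6,0,0,0,255]]]' >/dev/null
python3 -m handwheel '[[[0.5,0,0,0,0,0,255],[1,0,0,0,0,0,255],[1,0,0,0,0,0,255]]]' >/dev/null
python3 -m handwheel '[[[0.5,0,0,0,0,0,255],[1,0,0,0,0,0,255],[1,0,0,0,0,0,255]]]'
python3 - <<'E'
from h import *
t=cams.grab_frame("top");s=cams.grab_frame("side");cv2.imwrite("pics/top6.png",t);cv2.imwrite("pics/side6.png",s)
U=np.array([[.988,-.157],[.157,.988]]);D=lambda p,n,z:((plane(n,p,z)[:2]-[.538,.2457])@U.T*1e3).round(1)
for n,im,bx in(("top",t,(190,195,70,60)),("side",s,(200,185,70,60))):
    for b in blobs(im,bx,lambda c:(c[...,2]-c[...,1]>80)&(c[...,2]-c[...,0]>80),8,2)[:3]: print(n,"red",round(b[0],1),b[1].round(1),"dock",D(b[1],n,.082))
    for b in blobs(im,bx,lambda c:c.max(2)<110,8,1.5)[:14]:
        if b[0]<8: print(n,"dark",round(b[0],1),b[1].round(1),"dock@78",D(b[1],n,.078))
E
```

```text
t: 43.2
eef_pos: [0.4953, -0.0797, 0.1501]
ee_rot: [3.14, -0.0, -1.73]
force: [-0.4, -0.3, 0.4]
width: 0.0005
gripper_force: 0.0
top red 10.6 [232.  213.1] dock [ 10.3 -54.6]
top dark 3.0 [210.1 209.8] dock@78 [ 8.9 15.9]
top dark 2.9 [207.  239.6] dock@78 [-85.    8.4]
top dark 2.8 [218.4 211.4] dock@78 [  8.5 -10.7]
top dark 2.8 [213.2 216.7] dock@78 [-11.    2.4]
top dark 2.8 [209. 216.] dock@78 [-10.9  15.8]
top dark 2.6 [217.3 217.4] dock@78 [-10.9 -10.7]
top dark 2.6 [204.8 215.3] dock@78 [-11.1  29.3]
top dark 2.6 [214.3 210.5] dock@78 [9.  2.7]
top dark 2.4 [206.1 209.2] dock@78 [ 8.6 28.9]
side red 19.0 [239.2 208.6] dock [ -6.7 -59.7]
side dark 7.2 [233.1 200.6] dock@78 [ 33.6 -17.3]
side dark 1.9 [228.  203.8] dock@78 [10.  -8.7]
side dark 1.8 [253.5 192.3] dock@78 [106.4 -65.3]
```

```bash
python3 -c "
from station import arm
print(arm.job_done())"
```

```text
the job is handed in; nothing more can be done
None
```

The tube block is home against the stop (nose at about dock y = 74 mm, found by touch), the keeper is closed behind it, and the job is handed in at about 43 s; on the first push the gripper's body pressed on something beside the dock, probably the soap bottle, at up to about 17 N on the wrist, and I did not check whether it moved.

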